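Lock a stone stop in the T-slot of a lithography bed

TASK

Take the blue stone stop with the red T-handle off the wooden rest, lower it into the bed's T-slot well clear of the printing stone with its sprung rubber nose facing the stone, and slide it up until the stone pushes the nose about half way in. Then press the handle down against its spring, turn it a quarter turn clockwise and let it rise and go, so that the stop is locked flat on the bed with its nose still pressed part way in against the stone. Work gently without forcing the nose or the handle, keep the gripper off the stone, and leave everything else where it is.

Things in the scene. Friction and masses are not known exactly. Their poses are not given: they have to be found in the camera images.
- bed: Wooden bed board 260 x 600 x 30 mm on the bench, fixed, with an aluminium T-slot along its y axis at x = 0, from y = -240 to +360 mm. Origin on the bench under the slot's centre line; z up; bed top and slot mouth at z = 30 mm. Slot 15 mm wide through lips 6 mm thick, over a channel 34 mm wide, 14 mm deep. The stone lies on the +y part; y = -240 to about -25 mm is free for the stop.
- slot_drop (a point): Point on the slot's centre line at bed-top height, 155 mm from the bed's origin towards -y: a good place for the stop's handle axis when it is lowered in (its nose is then 60 to 110 mm short of the stone). Axes as the bed's: y along the slot towards the stone, z up.
- stone: Printing stone 190 mm across the slot, about 220 along it, 45 thick, on the bed, immovable, a locked stop of the same kind behind its far edge. Origin at bed-top height, midway between the two register crosses drawn on its face; y as the bed's y. Edges hand-dressed: the near edge (facing -y) lies anywhere from 98 to 122 mm from the origin, to be found by touch.
- stop_grip (a point): Centre of the stop's red T-handle, on its turning axis, where to grasp: upright plate 12 mm thick (x), 46 long (y), 28 high (z). Unlocked, as at the start, its y axis is the stop's, pointing to the nose; turns with the handle. 48 mm above the stop's underside (up to 6 mm less when pressed down), 28 mm above the blue shoe's top. Stop about 0.4 kg.
- stop_foot (a point): Centre of the stop's underside on the handle axis; y to the nose, z up. Blue shoe: 36 mm wide, y = -40 to +56 mm, 20 high. Below it tenons 12 mm wide, 3 deep, and the 12 x 26 x 6 mm T-head down to 9 mm, long side along y while unlocked. Seated, this point is on the bed top, within 1.5 mm of the slot's centre line. At the start it is 45 mm above the bench, in one of two places on the rest.
- stop_nose (a point): Centre of the face of the stop's black rubber nose when fully out: 70 mm from the handle axis towards the stop's +y, 11 mm above the underside (the point does not move back with the nose). The nose is sprung: 2 N starts it, then it yields 8 mm at 0.8 N per mm (about 5 N half way, 8.4 N at its end stop).
- press (a joint): How far the T-handle and T-head are pressed down in the stop, m: 0 up, 0.006 fully down. Spring: 7 N to start, then 1.8 N per mm (17.8 N at the end). Pressed more than 3 mm the T-head is below the slot's lips and can turn; less and it jams. Locked and let go, the head pulls up under the lips and this reads about 0.003.
- lock (a joint): Turn of the T-handle in the stop, rad: 0 unlocked (handle and T-head along the slot), 1.571 locked against its stop (across the slot). Grows clockwise seen from above; slight friction.
- rest: Wooden rest 64 x 250 x 45 mm with a 16 mm groove along its y axis; two places, 60 mm either side of its centre, hold the stop and a spare bolt. Origin at the centre of its underside. Fixed.
- spare_mid (a point): Bystander: a spare T-bolt with a black star knob (46 mm across, 44 mm above the rest), in the other place on the rest. Point 12 mm above the rest's top.
- ink_can: Bystander: ink can, 90 mm across, 65 mm high, origin under its centre.
- gum_bottle: Bystander: amber bottle, 64 mm across, 130 mm high, origin under its centre.
- ink_knife: Bystander: ink knife 240 mm long, lying on the bench.
- roller: Bystander: hand roller, lying on the bench near the right side; origin under the roller.
- crayon: Bystander: crayon in a brass holder, 112 mm long, 10 mm thick, lying on the bed about 95 mm from the slot.
- hone: Bystander: green honing block 35 x 85 x 28 mm lying on the bed about 98 mm from the slot, on the other side from the crayon.
Mind the look-alikes: they are no part of the job. What is meant by the part that bears stop_grip is not pink, and is the larger of those in its own colour.

How it is judged:
By the outcome, as a careful person would: the job done as asked, in the order asked, and still so for the second after the job is handed in, with the robot touching nothing.
It also fails if it takes over 61 s, if anything falls off the work surface, if the arm or the gripper's body presses on something with over 40 N, if the wrist force passes 120 N, or if a joint passes its speed limit or range.

ROBOT

A 6-joint arm with a two-finger parallel gripper is mounted at the origin on the work surface. World frame = base frame: x ahead of the robot, y to its left, z up, the work surface at z = 0. Lengths are in m, angles in rad, forces in N, time in s.
With the tool pointing down it reaches from about 0.35 to 0.975 m from the base axis. Payload 4.9 kg.
Tool frame: the origin (TCP) lies at the very end of the fingers, on their centre line; the grasp point (between the pads) lies 19 mm behind it; z points along the fingers, y is the line along which they close (so a half turn about z gives the same grasp; the last joint's range is limited). The gripper opens to 85 mm and grips with 20 to 120 N. Pads are 22 mm wide; open, the fingers measure 114 mm over their backs; the gripper's body (76 mm by 85 mm) begins 54 mm behind the grasp point. The pads swing forward as they close: fully open they stand 13 mm farther back than shut.
Start: joints at [-1.247, 0.053, 1.613, -0, 1.476, -0.119], TCP at [0.268, -0.565, 0.192] pointing down, gripper open.
Joint ranges: [-3.01, 3.01], [-1.01, 2.22], [0.06, 2.58], [-1.02, 4.17], [0.09, 2.62], [-3.14, 3.14]. Speed limits (rad/s): [2.57, 2.57, 3.14, 3.14, 3.14, 3.14].

INTERFACE

Orientations are given as a rotation vector (axis times angle).
In Python, from station import get_obs, get_image, finish_job gives the robot as it stands. The module is installed in compiled form; this text tells all that it offers.
- The arm moves only by the tool carry_out, never from a script. Its argument "rows" is a list of rows, each a list of 7 numbers: the turn, a rotation vector about the tool's x, y, z as a fraction of full scale, then the shift along the tool's x, y, z as a fraction of full scale, then the closure, from -1 (fully open) to 1 (shut). A call has 1 to 5 rows; each row is the pose to reach, as a shift and turn from the pose commanded when the call began, along the tool's axes at that moment, turning the shorter way round; what a row does not reach only later rows make up. Full scale, the value 1, is 300 mm for a shift and pi rad for a turn. A row lasts 1/10 s, in which the tool goes at most 50 mm and 8.59 degrees, less where a joint would pass 70% of its speed; a pose out of reach is approached as far as the arm can. A call with a number of a shift or a turn outside -1 to 1 is refused whole. A call with a gripper value outside its range is refused whole. The fingers move at their own pace and stop on an object; "force" is the grip in N (left out, the last holds). Time passes only in rows, so rows that repeat a pose let the fingers close. It gives the time, the measured TCP pose, the force, the opening and the grip force at its end, in the units of the state.
- get_obs(): the state, without advancing time (a new reading comes with each control period).
- get_image(name): name is "scene" or "top" or "wrist"; returns a dict with "img" (400x640x3 uint8, blue, green, red), "mtx" (3x3 intrinsics, pixels), "D" ([k1, k2, p1, p2, k3] as OpenCV has them; the pictures are not rectified), "R" (3x3) and "t" (3): a world point X has camera coordinates R X + t. Camera axes: x right, y down, z forward; pixel columns grow to the right and rows downward; lengths in m; the calibration is good to about 2 mm. A picture is of the moment at which its call begins. There is no depth.
- finish_job(): hands the job in; it is judged then, once.
The state is a dict: "t": time; "q": joint angles; "dq": joint speeds; "effort": joint torques, N m; "tool_pos": TCP position; "tool_rot": TCP orientation; "contact_force": force on the tool from outside, world axes, zero at the start; "wrist_torque": the same for the moment, N m; "opening": finger opening in m; "grip_force": force on a finger pad.
Only numpy, scipy, OpenCV 4.12 (cv2) and the standard library are available. Lean on these libraries where they do the work, as an engineer would, in place of code of your own. Each camera call takes 0.05 s, during which the arm holds its last target. There are 200 camera calls.

## Working session

There is one attempt and no reset: what is moved stays moved. The work goes in short steps, Python scripts to look and compute and a tool call to move; the robot and the scene stay as the last step left them, time stands still between calls to the robot, and variables do not carry over. Pictures are saved under pics/ and viewed, at most 10 in all, crops included, and the job is handed in when it is done.

Besides the shell and the picture viewer there is one more tool, called after "Request:" as name(argument=value, ...) on one line, values as JSON. carry_out: Moves the arm, as the interface text tells. Shift numbers are shares of 300 mm and turn numbers shares of pi rad, none past 1 either way. Its arguments: {"type":"object","properties":{"rows":{"type":"array"},"force":{"type":"number"}},"required":["rows"]}

```bash
mkdir -p pics; cat > h.py <<'E'
import numpy as np, cv2
from scipy.spatial.transform import Rotation as Ro
from station import get_obs,get_image
def save(n):
    d=get_image(n); np.savez(f'pics/{n}.npz',**d); cv2.imwrite(f'pics/{n}.png',d['img']); return d
def pix(d,u,v,z):
    p=cv2.undistortPoints(np.array([[[u,v]]],float),d['mtx'],d['D'])[0,0]
    R=np.array(d['R']);c=-R.T@d['t'];r=R.T@np.array([p[0],p[1],1]);return c+r*(z-c[2])/r[2]
def proj(d,X):
    return cv2.projectPoints(np.atleast_2d(np.array(X,float)),cv2.Rodrigues(np.array(d['R'],float))[0],np.array(d['t'],float),d['mtx'],d['D'])[0][:,0]
E
python3 - <<'E'
from h import *
for n in('scene','top'): 
    d=save(n); print(n,-d['R'].T@d['t'])
o=get_obs();print(o)
E
```

```text
scene [ 1.25237171 -0.54853016  0.72289407]
top [ 0.28562732 -0.07855939  1.47644732]
{'t': 0.1, 'q': array([-1.24700218e+00,  5.33264243e-02,  1.61416306e+00,  7.01275005e-06,
        1.47600397e+00, -1.18982898e-01]), 'dq': array([ 0.00123938, -0.00017411, -0.00321438,  0.00111746,  0.00068559,
       -0.00095776]), 'effort': array([ 9.12722899e-04, -3.94901419e+01, -3.71364212e+01, -1.20306067e-04,
        3.90368019e-03, -1.18892928e-05]), 'tool_pos': array([ 0.26758805, -0.56411035,  0.19096017]), 'tool_rot': array([-3.06307218e+00, -6.89428565e-01,  2.94139871e-04]), 'contact_force': array([-0.66891891,  0.33517405,  0.08074242]), 'wrist_torque': array([-0.0099637 ,  0.01439379,  0.04862823]), 'grip_force': 0.0, 'opening': 0.0851837828975277}
```

View pics/top.png

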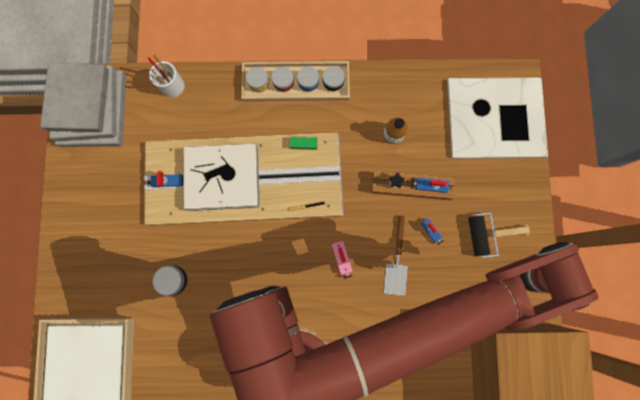

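View pics/scene.png

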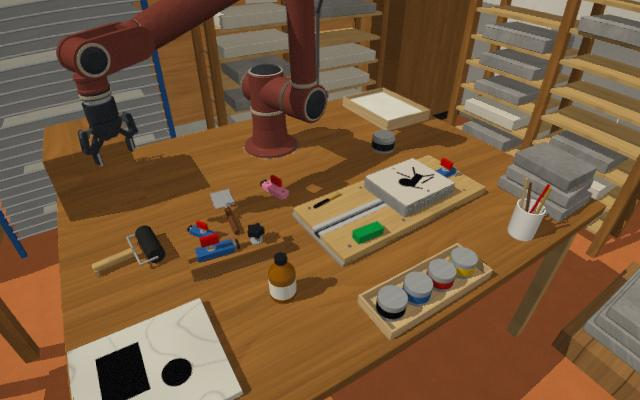

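Things that could be taken for the stop, in the top view:
- Blue stop on the rest at (432,184).
- Smaller blue one on the bench at (431,231).
- Pink one at (342,259).
- Locked stop behind the stone at (163,180).

I choose the one on the rest, since it is the larger blue one and not in use. Next is a close crop to check.

```bash
python3 - <<'E'
from h import *
a=cv2.imread('pics/top.png')
A=cv2.resize(a[165:210,365:465],None,fx=8,fy=8,interpolation=cv2.INTER_CUBIC)[:300]
B=cv2.resize(a[130:226,138:348],None,fx=3.8,fy=3.8,interpolation=cv2.INTER_CUBIC)[:,:]
A=cv2.resize(a[165:207,365:465],(800,336),interpolation=cv2.INTER_CUBIC)
cv2.imwrite('pics/c1.png',A);cv2.imwrite('pics/c2.png',B)
s=cv2.imread('pics/scene.png')
cv2.imwrite('pics/c3.png',cv2.resize(s[215:285,180:280],(800,560),interpolation=cv2.INTER_CUBIC))
E
```

```text
(no output)
```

View pics/c1.png

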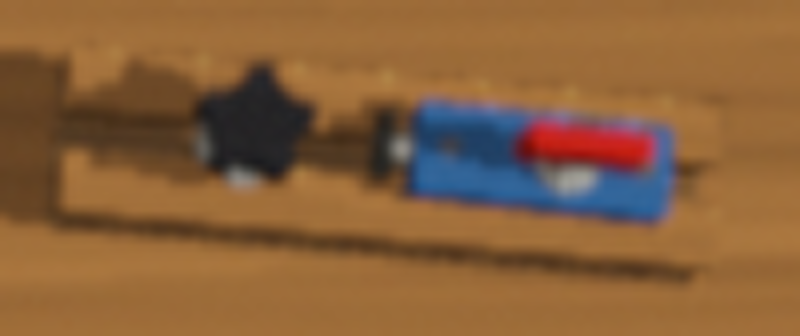

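View pics/c2.png

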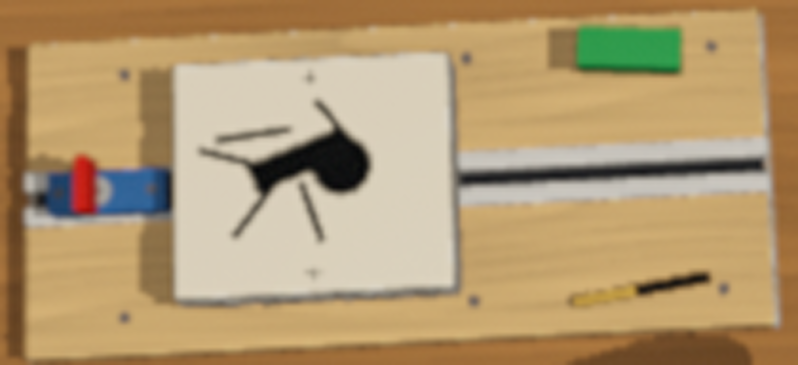

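View pics/c3.png

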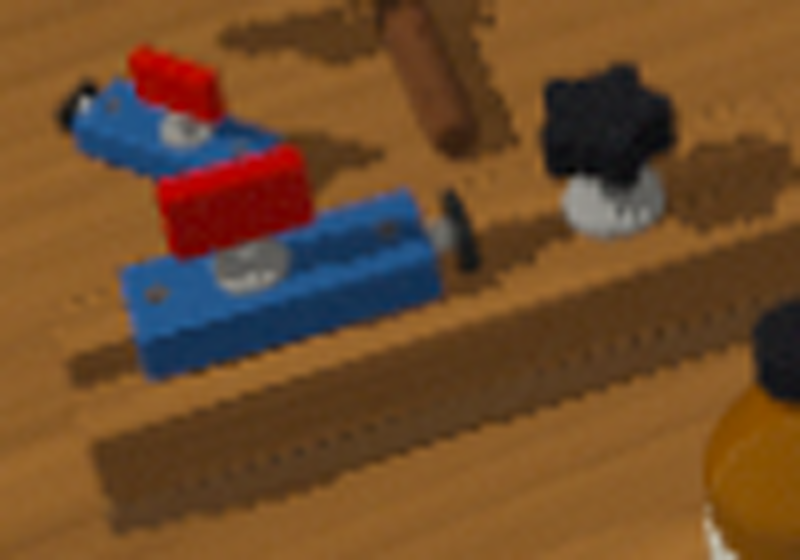

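The crops confirm the choice. In c1 the stop's shoe spans (413–672, 100–222), its handle runs (520–655, ~145), and its nose points left, towards the spare. In c2 the register crosses are at (309,77) and (313,272), and the slot runs from (460,180) to (765,164). Next I fit the poses.

```bash
cat > fit.py <<'E'
from h import *
from scipy.optimize import least_squares
T=dict(np.load('pics/top.npz'));S=dict(np.load('pics/scene.npz'))
c1=lambda x,y:(365+(x+.5)/8-.5,165+(y+.5)/8-.5)
c2=lambda x,y:(138+(x+.5)/3.8-.5,130+(y+.5)/3.8-.5)
c3=lambda x,y:(180+(x+.5)/8-.5,215+(y+.5)/8-.5)
cr=[pix(T,*c2(309,77),.075),pix(T,*c2(313,272),.075)]
sl=[pix(T,*c2(460,180),.03),pix(T,*c2(765,164),.03)]
cn=[pix(T,*c2(*p),.03) for p in((27,45),(760,10),(780,325),(27,358))]
print('cross',cr,np.linalg.norm(cr[0]-cr[1]),'mid',(cr[0]+cr[1])/2);print('slot',sl);print('corners',cn,np.mean(cn,0))
d=sl[0]-sl[1];print('slot dir deg',np.degrees(np.arctan2(d[1],d[0])))
for i,j in((1,0),(2,3)):
  e=cn[j]-cn[i];print(np.degrees(np.arctan2(e[1],e[0])),np.linalg.norm(e))
# stop: local (x right of nose, y nose, z above foot)
obs=[(T,c1(675,123),(18,-40,20)),(T,c1(422,100),(18,56,20)),(T,c1(415,190),(-18,56,20)),(T,c1(665,218),(-18,-40,20)),
(T,c1(655,135),(6,-23,62)),(T,c1(527,122),(6,23,62)),
(S,c3(122,270),(-18,-40,20)),(S,c3(152,380),(18,-40,0)),(S,c3(440,292),(18,56,0)),(S,c3(408,190),(-18,56,20)),
(S,c3(160,182),(6,-23,62)),(S,c3(303,148),(6,23,62)),(S,c3(313,220),(6,23,34)),(S,c3(172,258),(6,-23,34))]
def res(p,full=0):
  r=[]
  for c,uv,l in obs:
    sg=p[3] if False else 1
    f=np.array([np.cos(p[2]),np.sin(p[2])]);rt=np.array([f[1],-f[0]])
    X=np.array([*(p[:2]+f*l[1]/1e3+rt*l[0]/1e3),.045+l[2]/1e3])
    r.append(proj(c,X)[0]-np.array(uv))
  return np.array(r).ravel()
g=pix(T,*c1(587,145),.107);g2=pix(T,*c1(413,145),.065);n=g2-g
q=least_squares(res,[g[0],g[1],np.arctan2(n[1],n[0])],loss='soft_l1')
print('stop',q.x,np.degrees(q.x[2]));print(res(q.x).reshape(-1,2).round(1).tolist())
E
python3 fit.py
```

```text
cross [array([0.64609788, 0.22800663, 0.075     ]), array([0.49031806, 0.22150474, 0.075     ])] 0.15591545091664527 mid [0.56820797 0.22475569 0.075     ]
slot [array([0.57066773, 0.11377183, 0.03      ]), array([ 0.58102962, -0.13285859,  0.03      ])]
corners [array([0.68756136, 0.47024789, 0.03      ]), array([ 0.70979998, -0.130911  ,  0.03      ]), array([ 0.44993304, -0.14265654,  0.03      ]), array([0.43009981, 0.45857121, 0.03      ])] [0.56934855 0.16381289 0.03      ]
slot dir deg 92.4058023325643
92.11857111677844 0.6015700912402336
91.88938098294197 0.6015547932399884
stop [ 0.53253228 -0.41987609  1.45354062] 83.28174288964993
[[0.3, 0.9], [0.0, 0.4], [0.0, 0.9], [0.8, 0.8], [0.5, 0.1], [0.7, 0.1], [-0.4, -0.8], [-0.1, 0.4], [0.9, 0.5], [0.4, -1.1], [0.1, 2.1], [0.7, 1.2], [1.2, 0.5], [0.7, 0.9]]
```

```bash
cat >> h.py <<'E'
def goal(pos,ydeg,cmd=None):
    """row numbers from measured (or given) pose to pos, tool down with tool y at world angle ydeg"""
    o=get_obs(); p=o['tool_pos'];R=Ro.from_rotvec(o['tool_rot'])
    if cmd is not None: p,R=cmd
    a=np.radians(ydeg);y=np.array([np.cos(a),np.sin(a),0]);z=np.array([0,0,-1.]);x=np.cross(y,z)
    G=Ro.from_matrix(np.c_[x,y,z]);rv=(R.inv()*G).as_rotvec()/np.pi
    s=R.inv().apply(np.array(pos)-p)/.3
    print('row',np.r_[rv,s].round(4).tolist(), 'yaw now',np.degrees(np.arctan2(*R.as_matrix()[:2,1][::-1])).round(2),'pos',p.round(4),'F',o['contact_force'].round(1),'op',round(o['opening'],4),'t',o['t'])
E
python3 -c "
from h import *
goal([.5325,-.42,.24],-6.7)"
```

```text
row [-0.0005, -0.0004, -0.3218, 1.0037, -0.056, -0.1631] yaw now -64.63 pos [ 0.2676 -0.5641  0.191 ] F [-0.7  0.3  0.1] op 0.0852 t 0.1
```

Request:
carry_out(rows=[[0, 0, -0.322, 1.0, -0.056, -0.163, -1], [0, 0, -0.322, 1.0, -0.056, -0.163, -1], [0, 0, -0.322, 1.0, -0.056, -0.163, -1], [0, 0, -0.322, 1.0, -0.056, -0.163, -1], [0, 0, -0.322, 1.0, -0.056, -0.163, -1]], force=40)

```text
t: 0.6
tool_pos: [0.4858, -0.4453, 0.232]
tool_rot: [-2.593, -1.772, 0.0]
contact_force: [0.9, -0.5, 0.2]
opening: 0.0855
grip_force: 0.0
```

```bash
python3 -c "
from h import *
goal([.5325,-.42,.24],-6.7)"
```

```text
row [-0.0002, -0.0001, -0.0812, 0.1351, 0.1143, -0.0268] yaw now -21.31 pos [ 0.4858 -0.4453  0.232 ] F [ 0.9 -0.5  0.2] op 0.0855 t 0.6
```

Request:
carry_out(rows=[[0, 0, -0.081, 0.135, 0.114, -0.027, -1], [0, 0, -0.081, 0.135, 0.114, -0.027, -1], [0, 0, -0.081, 0.135, 0.114, -0.027, -1], [0, 0, -0.081, 0.135, 0.114, -0.027, -1]])

```text
t: 1.0
tool_pos: [0.5307, -0.4216, 0.2395]
tool_rot: [-2.356, -2.076, 0.001]
contact_force: [0.4, 0.8, 0.5]
opening: 0.0853
grip_force: 0.0
```

```bash
python3 -c "
from h import *
goal([.5325,-.42,.24],-6.7)
d=save('wrist');goal([.5325,-.42,.24],-6.7)
cv2.imwrite('pics/w1.png',cv2.resize(d['img'],(800,500)))
print(proj(d,[[.5325,-.42,.107]])*1.25)"
```

```text
row [-0.0004, -0.0002, -0.0028, 0.0062, 0.0054, -0.0016] yaw now -7.21 pos [ 0.5307 -0.4216  0.2395] F [0.4 0.8 0.5] op 0.0853 t 1.0
row [-0.0004, -0.0002, -0.003, 0.0074, 0.0064, -0.0014] yaw now -7.24 pos [ 0.5303 -0.4219  0.2396] F [-0.   0.4 -0.7] op 0.0854 t 1.05
[[409.2003109  221.27946902]]
```

View pics/w1.png

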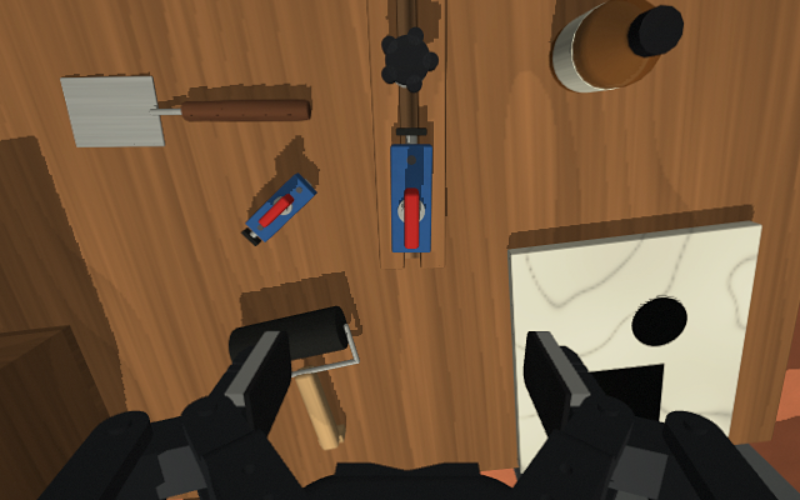

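The wrist view shows the stop upright in the picture: shoe (391–432, 144–252), handle (405–418, 189–248), nose at (411,131), spare knob at (408,60). I'll enlarge it to refine the pose.

```bash
python3 -c "
from h import *
d=np.load('pics/wrist.npz');print(-d['R'].T@d['t'])
cv2.imwrite('pics/w2.png',cv2.resize(d['img'][100:210,290:370],(436,600),interpolation=cv2.INTER_CUBIC))"
```

```text
[ 0.54099436 -0.34084511  0.42126586]
```

View pics/w2.png

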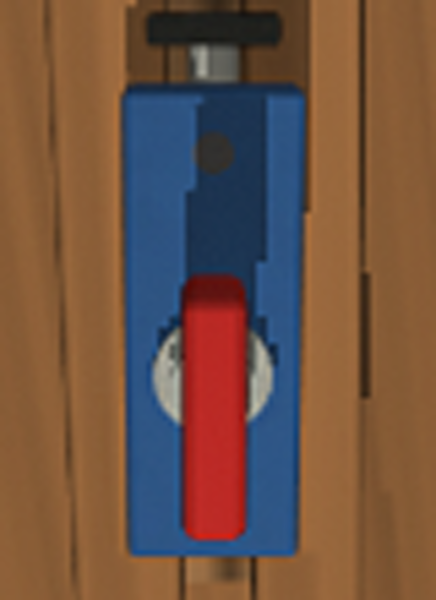

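The crop shows shoe-top corners at about (124,94), (304,94), (298,553) and (129,553). The handle top is x 184–246, y 302–538.

```bash
cat > fit2.py <<'E'
from h import *
from scipy.optimize import least_squares
d=dict(np.load('pics/wrist.npz'));k=5.4545
P=[((124,94),(-18,56,20)),((304,94),(18,56,20)),((298,553),(18,-40,20)),((129,553),(-18,-40,20)),
((184,302),(-6,23,62)),((246,302),(6,23,62)),((184,539),(-6,-23,62)),((246,539),(6,-23,62))]
uv=np.array([(290+(a+.5)/k-.5,100+(b+.5)/k-.5) for (a,b),_ in P]);L=np.array([l for _,l in P])/1e3
def res(p):
    f=np.array([np.cos(p[2]),np.sin(p[2])]);r=np.array([f[1],-f[0]])
    X=np.c_[p[:2]+np.outer(L[:,1],f)+np.outer(L[:,0],r),p[3]+L[:,2]]
    return (proj(d,X)-uv).ravel()
q=least_squares(lambda p:np.r_[res(p),(p[3]-.045)/.001],[.5325,-.42,1.4535,.045])
print(q.x.round(4),np.degrees(q.x[2]).round(2));print(res(q.x).reshape(-1,2).round(1).tolist())
E
python3 fit2.py
```

```text
[ 0.5341 -0.4206  1.4469  0.0442] 82.9
[[-0.6, -0.8], [0.5, -0.9], [0.1, 1.0], [-0.2, 1.1], [-0.4, -0.8], [0.6, -0.9], [-0.2, 0.9], [0.3, 0.9]]
```

```bash
python3 -c "
from h import *
goal([.534,-.4205,.073],-7.1)"
```

```text
row [-0.0004, -0.0002, -0.0008, 0.006, 0.0123, 0.5552] yaw now -7.24 pos [ 0.5303 -0.4219  0.2396] F [-0.   0.4 -0.7] op 0.0854 t 1.05
```

Request:
carry_out(rows=[[0, 0, -0.001, 0.006, 0.012, 0.15, -0.4], [0, 0, -0.001, 0.006, 0.012, 0.3, -0.4], [0, 0, -0.001, 0.006, 0.012, 0.42, -0.4], [0, 0, -0.001, 0.006, 0.012, 0.51, -0.4], [0, 0, -0.001, 0.006, 0.012, 0.555, -0.4]])

```text
t: 1.55
tool_pos: [0.532, -0.4195, 0.0696]
tool_rot: [-2.35, -2.076, 0.001]
contact_force: [-0.2, 0.0, -0.0]
opening: 0.0598
grip_force: 0.0
```

```bash
python3 -c "
from h import *
goal([.534,-.4205,.073],-7.1)"
```

```text
row [-0.0016, -0.0012, 0.0001, -0.0023, 0.0069, -0.0112] yaw now -7.08 pos [ 0.532  -0.4195  0.0696] F [-0.2  0.  -0. ] op 0.0598 t 1.55
```

Request:
carry_out(rows=[[0, 0, 0, -0.002, 0.007, -0.011, -0.4], [0, 0, 0, -0.002, 0.007, -0.011, 0.3], [0, 0, 0, -0.002, 0.007, -0.011, 1], [0, 0, 0, -0.002, 0.007, -0.011, 1], [0, 0, 0, -0.002, 0.007, -0.011, 1]])

```text
t: 2.05
tool_pos: [0.5376, -0.4217, 0.0787]
tool_rot: [2.349, 2.082, 0.0]
contact_force: [-0.5, 0.5, -0.3]
opening: 0.0022
grip_force: 0.0
```

Request:
carry_out(rows=[[0, 0, 0, 0, 0, 0, 1], [0, 0, 0, 0, 0, 0, 1]])

```text
t: 2.25
tool_pos: [0.5371, -0.4212, 0.0774]
tool_rot: [2.351, 2.084, -0.0]
contact_force: [-0.4, -0.4, -0.2]
opening: -0.0001
grip_force: 0.0
```

```bash
python3 -c "
from h import *
goal([.534,-.4205,.073],-7.1)"
```

```text
row [0.0001, 0.0001, 0.0011, 0.0009, -0.0105, 0.0146] yaw now -6.89 pos [ 0.5371 -0.4212  0.0774] F [-0.4 -0.4 -0.2] op -0.0001 t 2.25
```

```bash
python3 -c "
from h import *
d=save('wrist');cv2.imwrite('pics/w3.png',d['img'])
o=get_obs();print(o)"
```

```text
{'t': 2.3, 'q': array([-7.73907175e-01,  2.73318063e-01,  1.56344374e+00,  7.78099950e-06,
        1.30478589e+00, -6.53581525e-01]), 'dq': array([-0.00182675,  0.00261321,  0.00094785,  0.00064492, -0.00048097,
       -0.00059944]), 'effort': array([-3.53135452e-03, -4.69056952e+01, -3.49893880e+01, -4.73312211e-04,
       -1.34091581e-03,  2.19381309e-04]), 'tool_pos': array([ 0.5370537 , -0.42109814,  0.07723048]), 'tool_rot': array([2.35095891e+00, 2.08382297e+00, 1.68185191e-05]), 'contact_force': array([-0.20135251, -0.10482141,  0.48532428]), 'wrist_torque': array([-0.03494896, -0.02886539, -0.03966918]), 'grip_force': 0.0, 'opening': -0.00016749746543593877}
```

View pics/w3.png

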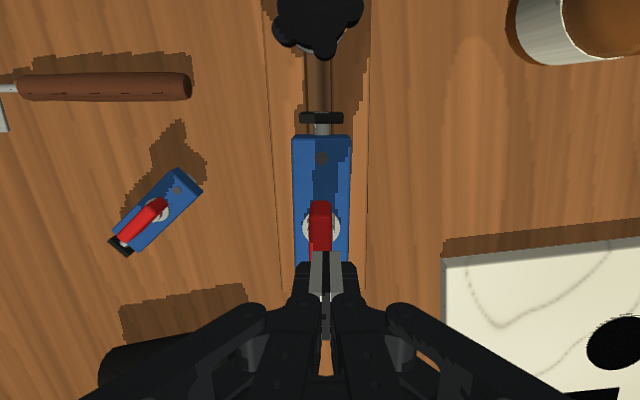

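The fingers shut at (325,250–340), just behind the handle, which is visible at (320,200–250). I'll compare the pose projections with this picture.

```bash
python3 -c "
from h import *
d=np.load('pics/wrist.npz');o=get_obs();print(-d['R'].T@d['t']-o['tool_pos'])
p=o['tool_pos'];print('tcp',proj(d,[p,p+[0,0,.019]]).round(0).tolist())
P=np.array([.534,-.4205]);f=np.array([np.cos(1.4469),np.sin(1.4469)])
for l,z in((56,.065),(-40,.065),(70,.056),(23,.107),(-23,.107),(23,.079),(-23,.079),(0,.065)): print(l,z,proj(d,[*(P+f*l/1e3),z]).round(0).tolist())
"
```

```text
[0.00965582 0.08094088 0.1818432 ]
tcp [[326.0, 234.0], [326.0, 248.0]]
56 0.065 [[321.0, 137.0]]
-40 0.065 [[321.0, 280.0]]
70 0.056 [[321.0, 112.0]]
23 0.107 [[320.0, 216.0]]
-23 0.107 [[320.0, 295.0]]
23 0.079 [[320.0, 198.0]]
-23 0.079 [[320.0, 268.0]]
0 0.065 [[321.0, 226.0]]
```

```bash
python3 -c "
from h import *
im=np.load('pics/wrist.npz')['img'].astype(int)
for v in range(192,350,3):
  s=''
  for u in range(286,368):
    b,g,r=im[v,u]
    s+='R' if r>100 and g<60 and b<60 else 'r' if r>1.8*g and b<60 and r>50 and g<40 else 'B' if b>r+40 else '#' if max(b,g,r)<40 else 'w' if r>g>b and r-b>35 else '+' 
  print(v,s)
"
```

```text
192 wwwwwwwBBBBBBBBBBBBBBBBBBBBBBBBBBBBBBBBBBBBBBBBBBBBBBBBBBBBBBBBBwwwwwwwwwwwwwwwwww
195 wwwwwwwBBBBBBBBBBBBBBBBBBBBBBBBBBBBBBBBBBBBBBBBBBBBBBBBBBBBBBBBBwwwwwwwwwwwwwwwwww
198 wwwwwwwBBBBBBBBBBBBBBBBBBBBBBBBBBBBBBBBBBBBBBBBBBBBBBBBBBBBBBBBBwwwwwwwwwwwwwwwwww
201 wwwwwwwBBBBBBBBBBBBBBBBBBB++rRrrrRrRRrrRRr+BBBBBBBBBBBBBBBBBBBB+wwwwwwwwwwwwwwwwww
204 wwwwwwwBBBBBBBBBBBBBBBBB+rrrrrrrrrrrrrrrrrrRrBBBBBBBBBBBBBBBBBB+wwwwwwwwwwwwwwwwww
207 wwwwwwwBBBBBBBBBBBBBBBBBrrrrrrrrrrrRRrrRrrrrr+BBBBBBBBBBBBBBBBB+wwwwwwwwwwwwwwwwww
210 wwwwwwwBBBBBBBBBBBBBBBB+rrrrrrrrrrrRRRRRRrrrr+BBBBBBBBBBBBBBBBB+wwwwwwwwwwwwwwwwww
213 wwwwwwwBBBBBBBBBBBBBBB+rrrrrrrRrRrRRRrrRRRRRrr++BBBBBBBBBBBBBBB+wwwwwwwwwwwwwwwwww
216 wwwwwww+BBBBBBBBBBB++++rrRRRRRRRRRRRRRRRRRRRrr+++++BBBBBBBBBBBBwwwwwwwwwwwwwwwwwww
219 wwwwwww+BBBBBBBBBB+++++rRRRRRRRRRRRRRRRRRRRRRr+++++++BBBBBBBBBBwwwwwwwwwwwwwwwwwww
222 wwwwwwwwBBBBBBBBB++++++rrRRRRRRRRRRRRRRRRRRRRr++++++++BBBBBBBBBwwwwwwwwwwwwwwwwwww
225 wwwwwwwwBBBBBBBBB++++++rrRRRRRRRRRRRRRRRRRRRRr++++++++BBBBBBBBBwwwwwwwwwwwwwwwwwww
228 wwwwwwwwBBBBBBBB+++++++rrRRRRRRRRRRRRRRRRRRRRr++++++
[... 2810 characters left out ...]
####
327 ####################################++++++++######################################
330 ####################################++++++++######################################
333 ###################################++++++++++#####################################
336 ###################################++++++++++#####################################
339 ###################################++++++++++#####################################
342 ###################################+wwwwwwww+#####################################
345 ###################################+wwwwwwwww#####################################
348 ###################################wwwwwwwwww+####################################
```

```bash
python3 -c "
from h import *
d=save('scene')
o=get_obs();p=o['tool_pos'];print((proj(d,[p,p+[0,0,.03],[.534,-.4205,.107],[.534,-.4205,.079]])-[160,175])*8)
cv2.imwrite('pics/s2.png',cv2.resize(d['img'][175:250,160:260],(800,600),interpolation=cv2.INTER_CUBIC))"
```

```text
[[405.04863029 562.93486318]
 [388.85295186 492.05951426]
 [387.60498148 486.10182298]
 [402.71393492 552.27949402]]
```

View pics/s2.png

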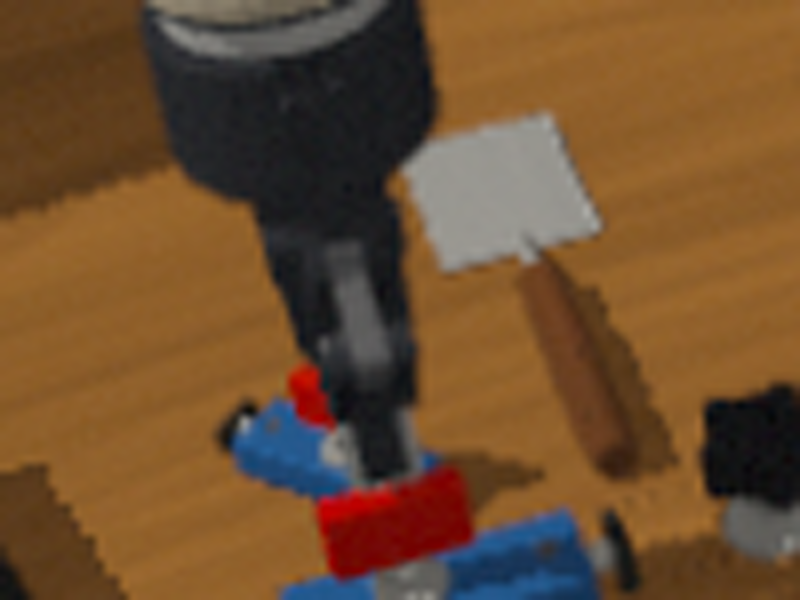

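The fingertips end at the handle's top edge, at about (390,480) in this crop, not around the handle. The real tips therefore sit roughly 30 mm above the reported TCP. I'll probe safely: open to 60 mm so the fingers straddle even the shoe, go 15 mm lower and close softly.

Request:
carry_out(rows=[[0, 0, 0, 0.001, -0.01, 0, -0.4], [0, 0, 0, 0.001, -0.01, 0, -0.4], [0, 0, 0, 0.001, -0.01, 0, -0.4], [0, 0, 0, 0.001, -0.01, 0.025, -0.4], [0, 0, 0, 0.001, -0.01, 0.05, -0.4]], force=20)

```text
t: 2.85
tool_pos: [0.5342, -0.4206, 0.0618]
tool_rot: [2.351, 2.084, 0.0]
contact_force: [-0.4, 0.1, -0.4]
opening: 0.06
grip_force: 0.0
```

Request:
carry_out(rows=[[0, 0, 0, 0, 0, 0, -0.1], [0, 0, 0, 0, 0, 0, 0.3], [0, 0, 0, 0, 0, 0, 0.5], [0, 0, 0, 0, 0, 0, 0.8], [0, 0, 0, 0, 0, 0, 0.8]])

```text
t: 3.35
tool_pos: [0.5342, -0.4207, 0.0626]
tool_rot: [2.351, 2.083, -0.0]
contact_force: [-0.4, 0.0, 0.4]
opening: 0.0111
grip_force: 23.4
```

```bash
python3 -c "
from h import *
goal([.534,-.4205,.073],-7.1)
d=get_image('wrist');np.savez('pics/wrist.npz',**d);print(get_obs()['grip_force'])
im=d['img'].astype(int)
for v in range(195,300,4):
  s=''
  for u in range(270,384,2):
    b,g,r=im[v,u]
    s+='R' if r>100 and g<60 and b<60 else 'r' if r>1.8*g and b<60 and r>50 and g<40 else 'B' if b>r+40 else '#' if max(b,g,r)<40 else 'w' if r>g>b and r-b>35 else '+' 
  print(v,s)
"
```

```text
row [0.0001, 0.0001, 0.0011, 0.0004, -0.0007, -0.0348] yaw now -6.9 pos [ 0.5342 -0.4207  0.0626] F [-0.4  0.   0.4] op 0.0111 t 3.35
23.384522795677185
195 wwwwwwwwwwwwwBBBBBBBBBBBBBBBBBBBBBBBBBBBBBBBwwwwwwwwwwwww
199 wwwwwwwwwwwwwBBBBBBBBBBBBBBBBBBBBBBBBBBBBBBBwwwwwwwwwwwww
203 wwwwwwwwwwwwwBBBBBBBBBBBBBBBBBBBBBBBBBBBBBB+wwwwwwwwwwwww
207 wwwwwwwwwwwwwBBBBBBBBBBBBBBBBBBBBBBBBBBBBBB+wwwwwwwwwwwww
211 wwwwwwwwwwwwwBBBBBBBBBBrrrrRrRRRRBBBBBBBBBB+wwwwwwwwwwwww
215 wwwwwwwwwwwwwBBBBBBBBB+rrrrrRRRRRrBBBBBBBBB+wwwwwwwwwwwww
219 wwwwwwwwwwwwwBBBBBBBBBrrrRRRRRRRRRBBBBBBBBBwwwwwwwwwwwwww
223 wwwwwwwwwwwwwBBBBBBBB+rrrRRRRRRRRR++BBBBBBBwwwwwwwwwwwwww
227 wwwwwwwwwwwwwBBBBBB+++rrRRRRRRRRRRw++BBBBBBwwwwwwwwwwwwww
231 wwwwwwwwwwwwwBBBBB++++rRRRRRRRRRRRr+++BBBBBwwwwwwwwwwwwww
235 wwwwwwwwwwwww+BBBB++++rRRRRRRRRRRRr+++BBBBBwwwwwwwwwwwwww
239 wwwwwwwwwwwww+BBBB++++rRRRRRRRRRRRr+++BBBBBwwwwwwwwwwwwww
243 wwwwwwwwwwwwwwBBBBB+++rRRRRRRRRRRRr+++BBBBBwwwwwwwwwwwwww
247 wwwwwwwwwwwwwwBBBBBB++rRRRRRRRRRRRr++BBBBBBwwwwwwwwwwwwww
251 wwwwwwwwwwwwwwB++++++#rRRRRRRRRRRR##+++++BBwwwwwwwwwwwwww
255 wwwwwwwwwwwwwwB++++++#+RRRRRRRRRRR##+++++BBwwwwwwwwwwwwww
259 wwwwwwwwwwwwwwB+++++##+RRRRRRRRRRR##+++++++wwwwwwwwwwwwww
263 wwwwwwwww#####++++++##+RRRRRRRRRRR##++++++#####+wwwwwwwww
267 wwwwwww#######++++++##+RRRRRRRRRRR###++++++######wwwwwwww
271 wwwwwww#######++++++##+RRRRRRRRRRR###++++++#######wwwwwww
275 wwwwww#######+++++++##+RRRRRRRRRRR###++++++#######wwwwwww
279 wwwwww#######+++++++###RRRRRRRRRRR###+++++++#######wwwwww
283 wwwww########++++++####RRRRRRRRRRR###+++++++#######wwwwww
287 wwwww#######+++++++####RRRRRRRRRRR###+++++++########wwwww
291 wwww+#######+++++++####RRRRRRRRRRR####+++++++#######wwwww
295 wwww############+++###rRRRRRRRRRRR##+#+++############wwww
299 w+###############++###rRRRRRRRRRRR##+++################ww
```

Gripped: the opening is 11 mm at reported z 0.063. So the true tips are 30–40 mm above the reported TCP. I'll go about 21 mm deeper for a full grasp.

Request:
carry_out(rows=[[0, 0, 0, 0, 0, 0, 0.1], [0, 0, 0, 0, 0, 0, 0.1], [0, 0, 0, 0, 0, 0.03, 0.1], [0, 0, 0, 0, 0, 0.055, 0.1], [0, 0, 0, 0, 0, 0.07, 0.1]], force=40)

```text
t: 3.9
tool_pos: [0.5334, -0.4198, 0.0394]
tool_rot: [-2.349, -2.082, 0.0]
contact_force: [0.2, 0.9, -0.1]
opening: 0.0388
grip_force: 0.0
```

Request:
carry_out(rows=[[0, 0, 0, 0, 0, 0, 0.5], [0, 0, 0, 0, 0, 0, 0.8], [0, 0, 0, 0, 0, 0, 0.9], [0, 0, 0, 0, 0, 0, 0.9]])

```text
t: 4.3
tool_pos: [0.5339, -0.4203, 0.0407]
tool_rot: [-2.351, -2.083, 0.0]
contact_force: [0.2, -0.0, -3.6]
opening: 0.0109
grip_force: 44.3
```

```bash
python3 -c "
from h import *
goal([.534,-.4205,.09],-7.1)
d=get_image('wrist');np.savez('pics/wrist.npz',**d);o=get_obs();print(o['grip_force'],o['contact_force'],o['wrist_torque'])
im=d['img'].astype(int)
for v in range(195,300,4):
  s=''
  for u in range(270,384,2):
    b,g,r=im[v,u]
    s+='R' if r>100 and g<60 and b<60 else 'r' if r>1.8*g and b<60 and r>50 and g<40 else 'B' if b>r+40 else '#' if max(b,g,r)<40 else 'w' if r>g>b and r-b>35 else '+' 
  print(v,s)
"
```

```text
row [-0.0001, -0.0001, 0.0011, -0.0004, 0.0003, -0.1643] yaw now -6.9 pos [ 0.5339 -0.4203  0.0407] F [ 0.2 -0.  -3.6] op 0.0109 t 4.3
44.329124093055725 [ 0.58685962 -0.43729013 -3.41976532] [-0.07028686 -0.08174691 -0.0734347 ]
195 wwwwwwwwwwwBBBBBBBBBBBBBBBBBBBBBBBBBBBBBBBBBBBwwwwwwwwwww
199 wwwwwwwwwwwBBBBBBBBBBBBBBBBBBBBBBBBBBBBBBBBBBBwwwwwwwwwww
203 wwwwwwwwwwwBBBBBBBBBBBBBBBBBBBBBBBBBBBBBBBBBBBwwwwwwwwwww
207 wwwwwwwwwwwBBBBBBBBBBBBBBBBBBBBBBBBBBBBBBBBBBBwwwwwwwwwww
211 wwwwwwwwwwwBBBBBBBBBBBBBBBBBBBBBBBBBBBBBBBBBB+wwwwwwwwwww
215 wwwwwwwwwwwBBBBBBBBBBBBBBBBBBBBBBBBBBBBBBBBBB+wwwwwwwwwww
219 wwwwwwwwwwwBBBBBBBBBBBBBBBBBBBBBBBBBBBBBBBBBB+wwwwwwwwwww
223 wwwwwwwwwwwBBBBBBBBBBBBBBBBBBBBBBBBBBBBBBBBBB+wwwwwwwwwww
227 wwwwwwwwwwwBBBBBBBBBBBB+RRRRRRRRr+BBBBBBBBBBBwwwwwwwwwwww
231 wwwwwwwwwww+BBBBBBBBBBrrrRRRRRRRRR+BBBBBBBBBBwwwwwwwwwwww
235 wwwwwwwwwww+BBBBBBBBBBrrrRRRRRRRRRrBBBBBBBBBBwwwwwwwwwwww
239 wwwwwwwwwwwwBBBBBBBB++rrRRRRRRRRRRr++BBBBBBBBwwwwwwwwwwww
243 wwwwwwwwwwwwBBBBBBB++wrrRRRRRRRRRRR+++BBBBBBBwwwwwwwwwwww
247 wwwwwwwwwwwwBBBBBB+++rrrRRRRRRRRRRR++++BBBBBBwwwwwwwwwwww
251 wwwwwwwwwwwwBBB++++++rRRRRRRRRRRRRRw+++++BBBBwwwwwwwwwwww
255 wwwwwwwwwwwwBBB++++++rRRRRRRRRRRRRRR+++++BBBBwwwwwwwwwwww
259 wwwwwwwwwwwwBBB+++++#RRRRRRRRRRRRRRr++++++BBBwwwwwwwwwwww
263 wwwwwwwww#####++++++#RRRRRRRRRRRRRRr++++++######wwwwwwwww
267 wwwwwww#######++++++#rRRRRRRRRRRRRRr#++++++######wwwwwwww
271 wwwwww+#######++++++#rRRRRRRRRRRRRRr#++++++#######wwwwwww
275 wwwwww#######+++++++#rRRRRRRRRRRRRR##++++++#######wwwwwww
279 wwwww+#######++++++##rRRRRRRRRRRRRR##+++++++#######wwwwww
283 wwwww########++++++##+RRRRRRRRRRRRR##+++++++#######wwwwww
287 wwwww#######+++++++##+RRRRRRRRRRRRR###++++++########wwwww
291 wwww########+++++++##+RRRRRRRRRRRRR###+++++++#######wwwww
295 wwww############+++##+RRRRRRRRRRRRR#+++++############wwww
299 w################++++#RRRRRRRRRRRRR#+++################ww
```

Good grasp. Lift clear.

Request:
carry_out(rows=[[0, 0, 0, 0, 0, -0.03, 0.9], [0, 0, 0, 0, 0, -0.1, 0.9], [0, 0, 0, 0, 0, -0.22, 0.9], [0, 0, 0, 0, 0, -0.32, 0.9], [0, 0, 0, 0, 0, -0.32, 0.9]])

```text
t: 4.85
tool_pos: [0.5368, -0.4231, 0.1443]
tool_rot: [2.342, 2.076, 0.001]
contact_force: [0.2, -1.0, -4.0]
opening: 0.0115
grip_force: 44.2
```

```bash
python3 -c "
from h import *
goal([.577,-.10,.13],2.0);o=get_obs();print(o['wrist_torque'],o['grip_force'])"
```

```text
row [0.0027, 0.0024, -0.0494, 1.0858, 0.0034, 0.0401] yaw now -6.89 pos [ 0.5368 -0.4231  0.1443] F [ 0.2 -1.  -4. ] op 0.0115 t 4.85
[-0.05891123 -0.02814076 -0.00385942] 44.20005261898041
```

Request:
carry_out(rows=[[0, 0, -0.01, 0.12, 0, 0, 0.9], [0, 0, -0.025, 0.28, 0, 0, 0.9], [0, 0, -0.035, 0.44, 0, 0, 0.9], [0, 0, -0.049, 0.6, 0, 0, 0.9], [0, 0, -0.049, 0.75, 0, 0, 0.9]])

```text
t: 5.35
tool_pos: [0.5598, -0.1946, 0.1348]
tool_rot: [-2.181, -2.257, 0.001]
contact_force: [1.0, -0.3, -4.4]
opening: 0.0109
grip_force: 44.1
```

Request:
carry_out(rows=[[0, 0, 0, 0.12, 0.0, 0, 0.9], [0, 0, 0, 0.24, 0.0, 0, 0.9], [0, 0, 0, 0.33, 0.0, 0, 0.9], [0, 0, 0, 0.33, 0.0, 0, 0.9], [0, 0, 0, 0.33, 0, 0, 0.9]])

```text
t: 5.85
tool_pos: [0.5568, -0.0975, 0.1354]
tool_rot: [-2.181, -2.259, 0.003]
contact_force: [-0.2, -0.3, -4.3]
opening: 0.011
grip_force: 44.0
```

```bash
python3 -c "
from h import *
goal([.578,-.09,.13],2.0);o=get_obs();print(o['wrist_torque'],o['grip_force'])"
```

```text
row [-0.0008, -0.0001, 0.0, 0.0227, 0.0716, 0.018] yaw now 2.0 pos [ 0.5568 -0.0975  0.1354] F [-0.2 -0.3 -4.3] op 0.011 t 5.85
[-0.02661791 -0.06979392  0.03039904] 44.04594004154205
```

Request:
carry_out(rows=[[0, 0, 0, 0.13, 0.07, 0, 0.9], [0, 0, 0, 0.13, 0.07, 0, 0.9], [0, 0, 0, 0.13, 0.07, 0, 0.9], [0, 0, 0, 0.13, 0.07, 0, 0.9]])

```text
t: 6.25
tool_pos: [0.577, -0.0596, 0.1365]
tool_rot: [-2.185, -2.257, 0.002]
contact_force: [-0.8, -0.1, -5.0]
opening: 0.0113
grip_force: 43.9
```

```bash
python3 -c "
from h import *
d=save('wrist');goal([.5768,-.0551,.13],2.0)
o=get_obs();p=o['tool_pos']
def P(y,x,z):
  f=np.array([np.cos(np.radians(92)),np.sin(np.radians(92))]);return [*(np.array([.5714,.1038])+f*y+np.array([f[1],-f[0]])*x),z]
print(proj(d,[P(y,0,.03) for y in(-.08,-.06,-.04,-.02)]).round(1).tolist())
print('stop shoe/nose pred',proj(d,[[p[0]-.002,p[1]+.056,p[2]+.0245],[p[0]-.0024,p[1]+.07,p[2]+.015]]).round(1).tolist())
cv2.imwrite('pics/w4.png',cv2.resize(d['img'][0:260,200:460],(600,600),interpolation=cv2.INTER_CUBIC))"
```

```text
row [-0.0003, 0.0001, -0.0009, 0.0152, -0.0003, 0.0221] yaw now 1.84 pos [ 0.577  -0.0596  0.1366] F [-0.9  0.6 -4.8] op 0.0111 t 6.3
[[325.6, 89.4], [325.6, 63.5], [325.5, 36.5], [325.5, 8.3]]
stop shoe/nose pred [[325.4, 148.0], [325.6, 116.5]]
```

View pics/w4.png

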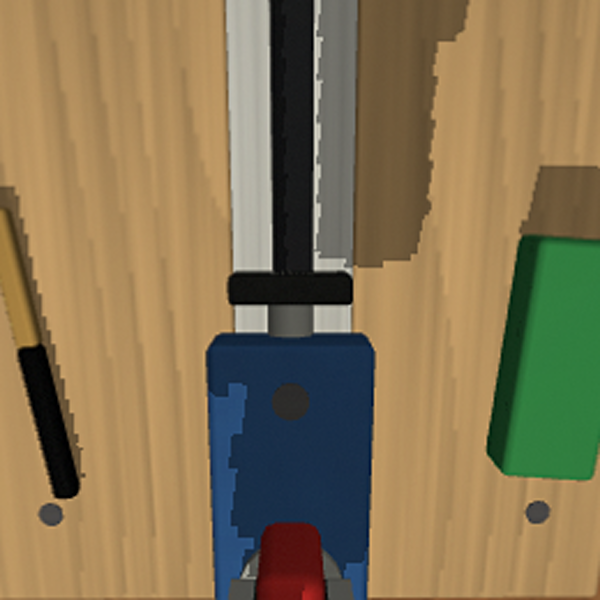

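The view shows the slot straight ahead: dark band at crop x 272–315, rails 227–358. The nose is at (291,288) and the shoe edges at 207 and 373. The crayon and hone are clear to either side. Next I measure the lateral offset precisely.

```bash
python3 -c "
from h import *
d=dict(np.load('pics/wrist.npz'));g=d['img'].astype(float).sum(2)
o=get_obs();p=o['tool_pos']
def edge(v,lo,hi,s):
  r=cv2.GaussianBlur(g[v-2:v+3].mean(0)[None],(1,1),0)[0];k=np.diff(r)[lo:hi]*s;i=k.argmax();
  a=k[max(i-1,0):i+2].clip(0);return lo+i-1+ (a@np.arange(len(a)))/a.sum()+.5 if i>0 else np.nan
sl=[];
for v in(10,30,50,70,90,108):
  a,b=edge(v,310,325,-1),edge(v,328,342,1);A,B=pix(d,a,v,.03),pix(d,b,v,.03);m=(A+B)/2;sl.append(m[:2]);print(v,round(a,1),round(b,1),m.round(4),'w',round((B-A)[0]*1e3,1))
  # rails
sl=np.array(sl);c=np.polyfit(sl[:,1],sl[:,0],1);print('slot x at y=-.0551',np.polyval(c,-.0551),'dir',90+np.degrees(np.arctan(-c[0])))
b=d['img'].astype(int);bl=(b[...,0]>b[...,2]+25)
for v in(160,175,190,205,220,235,250):
  z=p[2]+.0045+.02;u=np.where(bl[v,270:380])[0]+270;A,B=pix(d,u[0]-.5,v,z),pix(d,u[-1]+.5,v,z);print(v,u[0],u[-1],((A+B)/2).round(4),'w',round((B-A)[0]*1e3,1))
"
```

```text
10 316.6 335.5 [0.5726 0.0826 0.03  ] w 14.8
30 316.7 335.5 [0.5731 0.0685 0.03  ] w 14.8
50 316.9 335.5 [0.5737 0.054  0.03  ] w 15.0
70 317.2 335.5 [0.5743 0.0389 0.03  ] w 15.0
90 317.5 335.2 [0.5748 0.0234 0.03  ] w 14.8
108 317.7 335.2 [0.5754 0.0089 0.03  ] w 14.8
slot x at y=-.0551 0.577777052774261 dir 92.15527837449356
160 290 361 [ 0.5753 -0.0095  0.1611] w 34.9
175 290 361 [ 0.5755 -0.0169  0.1611] w 35.4
190 291 360 [ 0.5757 -0.0246  0.1611] w 34.9
205 291 360 [ 0.576  -0.0325  0.1611] w 35.5
220 292 359 [ 0.5763 -0.0407  0.1611] w 35.0
235 293 359 [ 0.5768 -0.0491  0.1611] w 35.0
250 293 358 [ 0.5768 -0.0579  0.1611] w 35.1
```

```bash
python3 -c "
from h import *
goal([.5778,-.0551,.06],2.1)"
```

```text
row [-0.0003, 0.0001, -0.0014, 0.0151, 0.0033, 0.2554] yaw now 1.84 pos [ 0.577  -0.0596  0.1366] F [-0.9  0.6 -4.8] op 0.0111 t 6.3
```

Request:
carry_out(rows=[[0, 0, -0.0014, 0.015, 0.0033, 0.1, 0.9], [0, 0, -0.0014, 0.015, 0.0033, 0.19, 0.9], [0, 0, -0.0014, 0.015, 0.0033, 0.255, 0.9], [0, 0, -0.0014, 0.015, 0.0033, 0.255, 0.9], [0, 0, -0.0014, 0.015, 0.0033, 0.255, 0.9]])

```text
t: 6.8
tool_pos: [0.5781, -0.0547, 0.0608]
tool_rot: [-2.18, -2.262, 0.0]
contact_force: [-0.0, 0.4, -3.3]
opening: 0.0108
grip_force: 43.9
```

```bash
python3 -c "
from h import *
get_image('top')
goal([.5778,-.0551,.0255],2.1)
get_image('top')
goal([.5778,-.0551,.0255],2.1)"
```

```text
row [0.0006, 0.0002, 0.0001, -0.0008, -0.0047, 0.1217] yaw now 2.13 pos [ 0.5791 -0.0548  0.062 ] F [ 1.  -0.6 -4.3] op 0.0113 t 6.85
row [0.001, 0.0003, 0.0002, -0.0009, -0.0067, 0.1238] yaw now 2.14 pos [ 0.5797 -0.0547  0.0626] F [-0.6 -0.2 -4.3] op 0.0112 t 6.9
```

Request:
carry_out(rows=[[0, 0, 0, 0, -0.005, 0, 0.9], [0, 0, 0, 0, -0.005, 0, 0.9], [0, 0, 0, 0, -0.005, 0, 0.9], [0, 0, 0, 0, -0.005, 0, 0.9]])

```text
t: 7.3
tool_pos: [0.577, -0.054, 0.061]
tool_rot: [2.178, 2.263, 0.0]
contact_force: [-0.5, 0.3, -4.3]
opening: 0.0114
grip_force: 44.0
```

```bash
python3 -c "
from h import *
for i in range(3):
  goal([.5778,-.0551,.0255],2.1);
  get_image('top')"
```

```text
row [0.0002, 0.0001, 0.0005, -0.0037, 0.0025, 0.1185] yaw now 2.18 pos [ 0.577 -0.054  0.061] F [-0.5  0.3 -4.3] op 0.0114 t 7.3
row [0.0001, 0.0, 0.0004, -0.0038, 0.0028, 0.118] yaw now 2.18 pos [ 0.5769 -0.054   0.0609] F [ 0.3 -0.1 -4.9] op 0.0114 t 7.35
row [0.0, 0.0, 0.0004, -0.0038, 0.003, 0.1175] yaw now 2.18 pos [ 0.5768 -0.054   0.0607] F [ 0.  -0.1 -4.8] op 0.0112 t 7.4
```

Request:
carry_out(rows=[[0, 0, 0, 0, 0.003, 0.03, 0.9], [0, 0, 0, 0, 0.003, 0.06, 0.9], [0, 0, 0, 0, 0.003, 0.075, 0.9], [0, 0, 0, 0, 0.003, 0.075, 0.9], [0, 0, 0, 0, 0.003, 0.075, 0.9]])

```text
t: 7.95
tool_pos: [0.5775, -0.054, 0.0377]
tool_rot: [-2.178, -2.263, 0.001]
contact_force: [-0.5, 0.4, -4.0]
opening: 0.0112
grip_force: 43.9
```

Request:
carry_out(rows=[[0, 0, 0, 0, 0, 0, 0.9], [0, 0, 0, 0, 0, 0, 0.9], [0, 0, 0, 0, 0, 0, 0.9]])

```text
t: 8.25
tool_pos: [0.578, -0.0541, 0.0386]
tool_rot: [2.179, 2.263, 0.001]
contact_force: [0.6, 0.4, -4.7]
opening: 0.0111
grip_force: 43.9
```

```bash
python3 -c "
from h import *
goal([.5777,-.054,.0255],2.1);"
```

```text
row [0.0002, 0.0001, 0.0004, 0.0004, -0.001, 0.0436] yaw now 2.17 pos [ 0.578  -0.0541  0.0386] F [ 0.6  0.4 -4.7] op 0.0111 t 8.25
```

Aligned. Lower in small steps, watching the force.

Request:
carry_out(rows=[[0, 0, 0, 0, -0.001, 0.012, 0.9], [0, 0, 0, 0, -0.001, 0.024, 0.9], [0, 0, 0, 0, -0.001, 0.03, 0.9], [0, 0, 0, 0, -0.001, 0.03, 0.9], [0, 0, 0, 0, -0.001, 0.03, 0.9]])

```text
t: 8.75
tool_pos: [0.5773, -0.054, 0.029]
tool_rot: [-2.179, -2.263, 0.0]
contact_force: [0.8, 0.2, -4.0]
opening: 0.0115
grip_force: 44.0
```

Request:
carry_out(rows=[[0, 0, 0, 0, 0, 0.004, 0.9], [0, 0, 0, 0, 0, 0.008, 0.9], [0, 0, 0, 0, 0, 0.011, 0.9], [0, 0, 0, 0, 0, 0.011, 0.9], [0, 0, 0, 0, 0, 0.011, 0.9]])

```text
t: 9.25
tool_pos: [0.5775, -0.0541, 0.026]
tool_rot: [2.179, 2.263, 0.0]
contact_force: [-0.7, -0.4, -3.4]
opening: 0.0112
grip_force: 44.1
```

```bash
python3 -c "
from h import *
goal([.5777,-.054,.0255],2.1);print(get_obs()['wrist_torque'])"
```

```text
row [0.0, 0.0, 0.0004, 0.0001, 0.0007, 0.0017] yaw now 2.17 pos [ 0.5775 -0.0541  0.026 ] F [-0.7 -0.4 -3.4] op 0.0112 t 9.25
[0.02207917 0.06111704 0.04533607]
```

Request:
carry_out(rows=[[0, 0, 0, 0, 0, 0.003, 0.9], [0, 0, 0, 0, 0, 0.003, 0.9], [0, 0, 0, 0, 0, 0.003, 0.9], [0, 0, 0, 0, 0, 0.003, 0.9]])

```text
t: 9.65
tool_pos: [0.5779, -0.0542, 0.0258]
tool_rot: [2.178, 2.263, 0.001]
contact_force: [-2.0, -1.2, 2.9]
opening: 0.0113
grip_force: 45.1
```

Request:
carry_out(rows=[[0, 0, 0, 0, 0, 0.003, 0.9], [0, 0, 0, 0, 0, 0.003, 0.9], [0, 0, 0, 0, 0, 0.003, 0.9], [0, 0, 0, 0, 0, 0.003, 0.9]])

```text
t: 10.05
tool_pos: [0.5779, -0.0542, 0.0253]
tool_rot: [2.178, 2.263, 0.0]
contact_force: [-3.2, -1.0, 6.3]
opening: 0.0112
grip_force: 45.6
```

Seated in the slot: z 0.0253, and it now bears on the bed. Ease off about 1 mm and slide towards the stone.

Request:
carry_out(rows=[[0, 0, 0, 0, -0.001, -0.003, 0.9], [0, 0, 0, 0.04, -0.001, -0.003, 0.9], [0, 0, 0, 0.09, -0.001, -0.003, 0.9], [0, 0, 0, 0.13, -0.001, -0.003, 0.9], [0, 0, 0, 0.15, -0.001, -0.003, 0.9]])

```text
t: 10.55
tool_pos: [0.5764, -0.0086, 0.0259]
tool_rot: [2.176, 2.263, 0.001]
contact_force: [0.1, -5.6, 4.2]
opening: 0.0114
grip_force: 45.4
```

```bash
python3 -c "
from h import *
goal([.5778-.0376*(.02+.0551),.02,.0255],2.15);print(get_obs()['wrist_torque'])"
```

```text
row [0.0007, 0.0005, 0.0005, 0.0955, -0.0011, 0.0011] yaw now 2.24 pos [ 0.5764 -0.0086  0.0259] F [ 0.1 -5.6  4.2] op 0.0114 t 10.55
[-0.66024056  0.00091576  0.02640788]
```

Request:
carry_out(rows=[[0, 0, -0.0003, 0.02, -0.001, -0.003, 0.9], [0, 0, -0.0003, 0.05, -0.001, -0.003, 0.9], [0, 0, -0.0003, 0.075, -0.001, -0.003, 0.9], [0, 0, -0.0003, 0.09, -0.001, -0.003, 0.9], [0, 0, -0.0003, 0.09, -0.001, -0.003, 0.9]])

```text
t: 11.05
tool_pos: [0.574, 0.019, 0.0257]
tool_rot: [-2.177, -2.264, -0.001]
contact_force: [0.3, -1.1, 2.7]
opening: 0.0113
grip_force: 45.1
```

Request:
carry_out(rows=[[0, 0, 0, 0, 0, 0, 0.9], [0, 0, 0, 0, 0, 0, 0.9]])

```text
t: 11.25
tool_pos: [0.574, 0.0189, 0.0257]
tool_rot: [-2.177, -2.263, -0.002]
contact_force: [1.5, 2.1, 1.5]
opening: 0.0111
grip_force: 45.0
```

```bash
python3 -c "
from h import *
goal([.5778-.0376*(.025+.0551),.025,.0255],2.15);print(get_obs()['wrist_torque'])
d=save('wrist');print(proj(d,[[.572,.114,.041]]))
im=d['img'].astype(int)
for v in range(20,150,3): print(v,im[v,322].tolist(),im[v,300].tolist())"
```

```text
row [-0.0, -0.0007, 0.0003, 0.0201, 0.0034, 0.0008] yaw now 2.21 pos [0.574  0.0189 0.0257] F [1.5 2.1 1.5] op 0.0111 t 11.25
[ 0.49706995 -0.10284902  0.05787101]
[[329.42476837  61.64352861]]
20 [89, 103, 108] [88, 103, 108]
23 [88, 103, 108] [88, 103, 109]
26 [88, 103, 109] [89, 103, 109]
29 [88, 103, 109] [89, 103, 109]
32 [89, 104, 110] [89, 103, 109]
35 [89, 103, 110] [88, 103, 109]
38 [89, 104, 109] [89, 103, 109]
41 [89, 104, 110] [89, 104, 109]
44 [90, 104, 110] [89, 104, 109]
47 [91, 105, 111] [90, 105, 110]
50 [59, 70, 73] [61, 70, 74]
53 [45, 48, 50] [43, 47, 49]
56 [36, 40, 42] [38, 42, 42]
59 [32, 35, 36] [30, 33, 34]
62 [30, 33, 35] [69, 76, 77]
65 [50, 55, 57] [60, 65, 65]
68 [14, 14, 14] [94, 101, 101]
71 [16, 15, 14] [93, 99, 100]
74 [13, 14, 13] [95, 101, 102]
77 [14, 15, 15] [93, 99, 100]
80 [14, 14, 13] [94, 100, 101]
83 [16, 15, 15] [93, 100, 100]
86 [16, 16, 14] [93, 100, 101]
89 [11, 11, 11] [94, 100, 101]
92 [14, 12, 12] [93, 100, 100]
95 [15, 14, 12] [94, 100, 100]
98 [14, 13, 14] [94, 100, 101]
101 [14, 14, 13] [93, 100, 100]
104 [13, 11, 10] [94, 100, 102]
107 [12, 12, 14] [95, 100, 101]
110 [14, 13, 13] [94, 101, 102]
113 [13, 13, 13] [94, 101, 102]
116 [15, 14, 14] [96, 103, 104]
119 [12, 14, 13] [8, 8, 9]
122 [13, 14, 14] [12, 16, 15]
125 [12, 14, 14] [9, 11, 11]
128 [15, 16, 16] [12, 13, 12]
131 [4, 5, 5] [3, 5, 5]
134 [69, 74, 75] [94, 100, 101]
137 [69, 74, 75] [94, 101, 101]
140 [69, 74, 73] [94, 101, 102]
143 [69, 75, 74] [97, 105, 107]
146 [49, 32, 18] [49, 32, 16]
149 [57, 35, 18] [54, 33, 15]
```

```bash
python3 -c "
from h import *
d=np.load('pics/wrist.npz')
for u in(315,322,335):print('stone top',pix(d,u,49.3,.075),'foot',pix(d,u,61,.03),pix(d,u,65,.03))
for z in(.03,.041,.049,.052):print('nose front',z,pix(d,300,117.5,z))"
```

```text
stone top [0.56620048 0.11518179 0.075     ] foot [0.5648575  0.11494329 0.03      ] [0.56491152 0.11307878 0.03      ]
stone top [0.56879108 0.11528136 0.075     ] foot [0.56836175 0.11507799 0.03      ] [0.56842776 0.11321395 0.03      ]
stone top [0.57360222 0.11546837 0.075     ] foot [0.57486967 0.11533078 0.03      ] [0.57495795 0.11346754 0.03      ]
nose front 0.03 [0.55776012 0.08708761 0.03      ]
nose front 0.041 [0.55855648 0.08788864 0.041     ]
nose front 0.049 [0.55913565 0.08847121 0.049     ]
nose front 0.052 [0.55935284 0.08868967 0.052     ]
```

The stone's edge is at y ≈ 0.115 and the nose at about 0.0885, so the gap is about 26 mm. Slide 20 mm, then creep.

Request:
carry_out(rows=[[0, 0, 0, 0.02, 0.002, -0.001, 0.9], [0, 0, 0, 0.045, 0.002, -0.001, 0.9], [0, 0, 0, 0.06, 0.002, -0.001, 0.9], [0, 0, 0, 0.066, 0.002, -0.001, 0.9], [0, 0, 0, 0.066, 0.002, -0.001, 0.9]])

```text
t: 11.8
tool_pos: [0.5736, 0.0383, 0.0259]
tool_rot: [-2.177, -2.264, 0.0]
contact_force: [0.5, -1.2, 1.3]
opening: 0.0113
grip_force: 44.8
```

Request:
carry_out(rows=[[0, 0, 0, 0.0, 0, 0, 0.9], [0, 0, 0, 0.0, 0, 0, 0.9], [0, 0, 0, 0.0, 0, 0, 0.9]])

```text
t: 12.1
tool_pos: [0.5736, 0.0382, 0.0258]
tool_rot: [-2.177, -2.263, -0.001]
contact_force: [0.1, -0.2, -0.6]
opening: 0.0113
grip_force: 44.6
```

Request:
carry_out(rows=[[0, 0, 0, 0.003, 0, 0, 0.9], [0, 0, 0, 0.007, 0, 0, 0.9], [0, 0, 0, 0.01, 0, 0, 0.9]])

```text
t: 12.4
tool_pos: [0.5736, 0.0406, 0.026]
tool_rot: [2.178, 2.264, -0.001]
contact_force: [0.7, -2.8, -0.2]
opening: 0.011
grip_force: 44.6
```

Request:
carry_out(rows=[[0, 0, 0, 0.002, 0, 0, 0.9], [0, 0, 0, 0.004, 0, 0, 0.9], [0, 0, 0, 0.006, 0, 0, 0.9]])

```text
t: 12.7
tool_pos: [0.5735, 0.0426, 0.026]
tool_rot: [-2.178, -2.264, 0.0]
contact_force: [-0.0, -1.4, -2.1]
opening: 0.0111
grip_force: 44.6
```

Request:
carry_out(rows=[[0, 0, 0, 0.003, 0, 0, 0.9], [0, 0, 0, 0.005, 0, 0, 0.9], [0, 0, 0, 0.005, 0, 0, 0.9]])

```text
t: 13.0
tool_pos: [0.5735, 0.0438, 0.026]
tool_rot: [2.177, 2.264, -0.001]
contact_force: [-0.8, -3.9, -2.2]
opening: 0.0109
grip_force: 44.5
```

Request:
carry_out(rows=[[0, 0, 0, 0.003, 0, 0, 0.9], [0, 0, 0, 0.005, 0, 0, 0.9], [0, 0, 0, 0.005, 0, 0, 0.9]])

```text
t: 13.3
tool_pos: [0.5735, 0.0452, 0.0261]
tool_rot: [2.177, 2.264, -0.001]
contact_force: [-1.2, -5.1, -0.9]
opening: 0.0115
grip_force: 44.5
```

```bash
python3 -c "
from h import *
print(get_obs()['wrist_torque'])
d=save('wrist')
im=d['img'].astype(int)
for v in range(70,150,2): print(v,im[v,302].tolist(),im[v,324].tolist(),im[v,270].tolist())
for i in range(2):
  get_image('top');goal([.5736,.049,.0255],2.15)"
```

```text
[-0.87832237  0.1416704   0.00327652]
70 [84, 99, 104] [84, 98, 103] [83, 98, 104]
72 [84, 99, 104] [85, 99, 104] [85, 100, 104]
74 [85, 100, 105] [84, 98, 103] [84, 98, 103]
76 [85, 100, 104] [84, 99, 104] [84, 99, 104]
78 [84, 99, 104] [85, 99, 104] [84, 99, 104]
80 [85, 100, 105] [85, 100, 104] [84, 99, 104]
82 [84, 99, 104] [84, 99, 104] [84, 99, 104]
84 [85, 100, 105] [84, 99, 103] [85, 99, 105]
86 [85, 99, 104] [86, 100, 105] [85, 99, 104]
88 [84, 99, 103] [84, 99, 104] [84, 99, 104]
90 [85, 99, 104] [84, 100, 104] [84, 99, 104]
92 [85, 99, 104] [85, 100, 104] [85, 99, 104]
94 [85, 100, 104] [85, 100, 104] [85, 100, 105]
96 [85, 100, 104] [85, 99, 104] [84, 100, 104]
98 [85, 99, 104] [86, 100, 105] [84, 99, 104]
100 [85, 100, 104] [85, 100, 104] [84, 99, 104]
102 [85, 99, 104] [85, 100, 105] [84, 99, 104]
104 [84, 99, 103] [85, 100, 105] [85, 99, 105]
106 [85, 99, 104] [85, 100, 104] [85, 100, 105]
108 [84, 99, 104] [84, 99, 104] [84, 99, 104]
110 [86, 101, 106] [85, 100, 105] [85, 99, 105]
112 [87, 101, 106] [85, 99, 104] [85, 100, 105]
114 [86, 101, 105] [85, 100, 105] [85, 1
[... 330 characters left out ...]
0 [14, 15, 15] [11, 12, 13] [80, 123, 155]
132 [10, 12, 11] [11, 13, 13] [79, 122, 154]
134 [8, 9, 9] [7, 5, 5] [79, 122, 154]
136 [89, 94, 95] [71, 76, 77] [80, 123, 154]
138 [87, 92, 93] [69, 74, 74] [80, 123, 155]
140 [87, 92, 92] [69, 74, 75] [81, 124, 155]
142 [87, 93, 94] [69, 75, 75] [81, 124, 154]
144 [68, 63, 57] [69, 75, 75] [80, 124, 155]
146 [45, 27, 11] [69, 75, 74] [82, 125, 155]
148 [47, 29, 14] [59, 53, 47] [81, 125, 155]
row [-0.0001, 0.0002, 0.0005, 0.0127, 0.001, 0.0019] yaw now 2.23 pos [0.5735 0.0452 0.0261] F [ 0.6 -5.9 -0.8] op 0.0113 t 13.4
row [-0.0001, 0.0002, 0.0004, 0.0127, 0.0009, 0.002] yaw now 2.23 pos [0.5735 0.0452 0.0261] F [-0.7 -4.7 -1.6] op 0.0114 t 13.45
```

Request:
carry_out(rows=[[0, 0, 0, 0.003, 0, 0, 0.9], [0, 0, 0, 0.006, 0, 0, 0.9], [0, 0, 0, 0.008, 0, 0, 0.9], [0, 0, 0, 0.008, 0, 0, 0.9]])

```text
t: 13.85
tool_pos: [0.5734, 0.0471, 0.0262]
tool_rot: [2.177, 2.264, -0.002]
contact_force: [-0.9, -6.4, -1.6]
opening: 0.011
grip_force: 44.5
```

```bash
python3 -c "
from h import *
d=save('wrist')
im=d['img'].astype(int)
for v in range(128,152,1): print(v,im[v,302].tolist(),im[v,324].tolist())
goal([.5736,.0475,.0225],2.15)"
```

```text
128 [65, 73, 76] [46, 52, 54]
129 [91, 101, 102] [37, 41, 42]
130 [84, 93, 96] [35, 39, 40]
131 [60, 66, 69] [32, 35, 37]
132 [16, 18, 19] [10, 13, 13]
133 [12, 14, 14] [10, 14, 13]
134 [11, 14, 13] [14, 15, 14]
135 [11, 12, 12] [9, 13, 12]
136 [11, 14, 12] [14, 16, 16]
137 [10, 11, 11] [13, 15, 15]
138 [8, 9, 9] [7, 9, 9]
139 [22, 24, 23] [36, 39, 38]
140 [89, 94, 95] [71, 77, 77]
141 [86, 93, 93] [70, 75, 76]
142 [86, 92, 93] [69, 76, 76]
143 [88, 94, 96] [69, 75, 75]
144 [79, 81, 78] [69, 74, 75]
145 [45, 29, 18] [69, 75, 75]
146 [45, 27, 10] [70, 76, 75]
147 [47, 28, 14] [70, 77, 77]
148 [47, 29, 13] [58, 53, 46]
149 [47, 29, 15] [47, 29, 13]
150 [56, 35, 17] [58, 35, 17]
151 [63, 40, 20] [63, 39, 20]
row [-0.0001, 0.0005, 0.0005, 0.0013, 0.0007, 0.0122] yaw now 2.23 pos [0.5734 0.0471 0.0262] F [-0.5 -6.7 -0.5] op 0.011 t 13.9
```

The nose has been pushed back about 6.5 px, which is about 4–4.5 mm, or half way. Now press the handle down in steps.

Request:
carry_out(rows=[[0, 0, 0, 0, 0, 0.003, 0.9], [0, 0, 0, 0, 0, 0.006, 0.9], [0, 0, 0, 0, 0, 0.009, 0.9], [0, 0, 0, 0, 0, 0.012, 0.9], [0, 0, 0, 0, 0, 0.012, 0.9]], force=60)

```text
t: 14.4
tool_pos: [0.5743, 0.047, 0.0246]
tool_rot: [2.177, 2.263, -0.001]
contact_force: [-3.6, -8.1, 8.1]
opening: 0.011
grip_force: 63.7
```

Request:
carry_out(rows=[[0, 0, 0, 0, 0, 0.002, 0.9], [0, 0, 0, 0, 0, 0.004, 0.9], [0, 0, 0, 0, 0, 0.006, 0.9], [0, 0, 0, 0, 0, 0.006, 0.9]])

```text
t: 14.8
tool_pos: [0.5746, 0.047, 0.0234]
tool_rot: [2.177, 2.263, -0.0]
contact_force: [-4.9, -7.8, 10.7]
opening: 0.011
grip_force: 64.0
```

Request:
carry_out(rows=[[0, 0, 0, 0, -0.001, 0.003, 0.9], [0, 0, 0, 0, -0.002, 0.006, 0.9], [0, 0, 0, 0, -0.003, 0.009, 0.9], [0, 0, 0, 0, -0.003, 0.009, 0.9], [0, 0, 0, 0, -0.003, 0.009, 0.9]])

```text
t: 15.3
tool_pos: [0.5746, 0.047, 0.0218]
tool_rot: [2.176, 2.262, 0.002]
contact_force: [-4.1, -7.7, 13.4]
opening: 0.0107
grip_force: 64.4
```

Request:
carry_out(rows=[[0, 0, 0, 0, 0, 0.002, 0.9], [0, 0, 0, 0, 0, 0.004, 0.9], [0, 0, 0, 0, 0, 0.004, 0.9], [0, 0, 0, 0, 0, 0.004, 0.9]])

```text
t: 15.7
tool_pos: [0.5747, 0.047, 0.0209]
tool_rot: [2.176, 2.262, 0.002]
contact_force: [-5.2, -8.5, 14.5]
opening: 0.0111
grip_force: 64.6
```

```bash
python3 -c "
from h import *
o=get_obs();print(o['q'],o['wrist_torque'])
goal([.5736,.0475,.0205],-87.85)"
```

```text
[-4.68238556e-02  1.04350743e-01  1.86044115e+00 -1.34774388e-03
  1.17366298e+00 -8.49959587e-02] [-0.76952058  1.18077461  0.01970654]
row [0.0011, -0.0004, 0.5004, 0.002, -0.0035, 0.0013] yaw now 2.22 pos [0.5747 0.047  0.0209] F [-5.2 -8.5 14.5] op 0.0111 t 15.7
```

Pressed about 4.5 mm at 14.5 N. Add a touch more, then turn clockwise in steps.

Request:
carry_out(rows=[[0, 0, 0.0, 0, 0, 0.002, 0.9], [0, 0, 0.03, 0, 0, 0.002, 0.9], [0, 0, 0.06, 0, 0, 0.002, 0.9], [0, 0, 0.09, 0, 0, 0.002, 0.9], [0, 0, 0.12, 0, 0, 0.002, 0.9]])

```text
t: 16.2
tool_pos: [0.5748, 0.047, 0.0205]
tool_rot: [2.565, 1.809, 0.003]
contact_force: [-6.1, -8.0, 14.9]
opening: 0.0112
grip_force: 64.7
```

```bash
python3 -c "
from h import *
o=get_obs();print(o['wrist_torque'],o['grip_force'])
goal([.5742,.047,.0205],-87.85)"
```

```text
[-0.76580956  1.15779227  0.07373056] 64.73020434379578
row [0.0011, -0.0006, 0.3792, -0.0006, -0.002, -0.0] yaw now -19.6 pos [0.5748 0.047  0.0205] F [-6.1 -8.  14.9] op 0.0112 t 16.2
```

Turning freely (torque 0.07 N m). Continue.

Request:
carry_out(rows=[[0, 0, 0.04, 0, 0, 0, 0.9], [0, 0, 0.08, 0, 0, 0, 0.9], [0, 0, 0.12, 0, 0, 0, 0.9], [0, 0, 0.16, 0, 0, 0, 0.9], [0, 0, 0.19, 0, 0, 0, 0.9]])

```text
t: 16.7
tool_pos: [0.575, 0.0469, 0.0206]
tool_rot: [2.984, 0.975, 0.005]
contact_force: [-5.1, -7.6, 14.7]
opening: 0.0111
grip_force: 64.8
```

```bash
python3 -c "
from h import *
o=get_obs();print(o['wrist_torque'],o['grip_force'])
goal([.5742,.047,.0205],-87.85)"
```

```text
[-0.84915183  0.93295673  0.08176952] 64.75318193435669
row [0.0009, -0.001, 0.189, -0.002, -0.0018, 0.0002] yaw now -53.82 pos [0.575  0.0469 0.0206] F [-5.1 -7.6 14.7] op 0.0111 t 16.7
```

Request:
carry_out(rows=[[0, 0, 0.04, 0, 0, 0, 0.9], [0, 0, 0.08, 0, 0, 0, 0.9], [0, 0, 0.12, 0, 0, 0, 0.9], [0, 0, 0.15, 0, 0, 0, 0.9], [0, 0, 0.17, 0, 0, 0, 0.9]])

```text
t: 17.2
tool_pos: [0.5751, 0.0467, 0.0206]
tool_rot: [3.135, 0.155, 0.006]
contact_force: [-6.1, -8.1, 15.5]
opening: 0.011
grip_force: 64.8
```

Request:
carry_out(rows=[[0, 0, 0.006, 0, 0, 0, 0.9], [0, 0, 0.012, 0, 0, 0, 0.9], [0, 0, 0.015, 0, 0, 0, 0.9]])

```text
t: 17.5
tool_pos: [0.5751, 0.0467, 0.0206]
tool_rot: [3.138, 0.086, 0.006]
contact_force: [-5.6, -7.8, 14.8]
opening: 0.0108
grip_force: 64.9
```

```bash
python3 -c "
from h import *
o=get_obs();print(o['wrist_torque'],o['grip_force'])
goal([.5742,.047,.0235],-87.85)"
```

```text
[-0.99480028  0.87442978  0.37748622] 64.88831520080566
row [0.0008, -0.0013, 0.0055, -0.0028, -0.001, -0.0098] yaw now -86.86 pos [0.5751 0.0467 0.0206] F [-5.6 -7.8 14.8] op 0.0108 t 17.5
```

At the stop: 89° turned and the torque is rising. Let the handle rise slowly.

Request:
carry_out(rows=[[0, 0, 0.003, 0, 0, -0.003, 0.9], [0, 0, 0.003, 0, 0, -0.006, 0.9], [0, 0, 0.003, 0, 0, -0.009, 0.9], [0, 0, 0.003, 0, 0, -0.012, 0.9], [0, 0, 0.003, 0, 0, -0.012, 0.9]])

```text
t: 18.0
tool_pos: [0.5749, 0.0469, 0.0227]
tool_rot: [3.139, 0.072, 0.007]
contact_force: [-1.1, -7.9, 7.2]
opening: 0.0111
grip_force: 63.6
```

Request:
carry_out(rows=[[0, 0, 0, 0, 0, -0.003, 0.9], [0, 0, 0, 0, 0, -0.006, 0.9], [0, 0, 0, 0, 0, -0.006, 0.9]])

```text
t: 18.3
tool_pos: [0.5749, 0.0469, 0.0228]
tool_rot: [3.139, 0.072, 0.008]
contact_force: [3.1, -7.6, -1.3]
opening: 0.011
grip_force: 62.2
```

The handle is held under the lips: z is fixed and the vertical load is gone. Open a little and rise clear of the stone.

Request:
carry_out(rows=[[0, 0, 0, 0, 0, 0, 0.6], [0, 0, 0, 0, 0, 0, 0.45], [0, 0, 0, 0, 0, 0, 0.4], [0, 0, 0, 0, 0, 0, 0.4]])

```text
t: 18.7
tool_pos: [0.5726, 0.0484, 0.0217]
tool_rot: [-3.14, -0.071, -0.0]
contact_force: [-0.1, 0.4, -0.0]
opening: 0.0253
grip_force: 0.0
```

```bash
python3 -c "
from h import *
goal([.5742,.047,.15],-87.85)"
```

```text
row [-0.0002, -0.0, 0.0025, 0.0052, 0.0047, -0.4276] yaw now -87.4 pos [0.5726 0.0484 0.0217] F [-0.1  0.4 -0. ] op 0.0253 t 18.7
```

Request:
carry_out(rows=[[0, 0, 0, 0, 0.003, -0.05, 0.4], [0, 0, 0, 0, 0.003, -0.12, 0.4], [0, 0, 0, 0, 0.003, -0.25, 0.4], [0, 0, 0, 0, 0.003, -0.4, 0.4], [0, 0, 0, 0, 0.003, -0.45, 0.4]])

```text
t: 19.2
tool_pos: [0.5759, 0.047, 0.1641]
tool_rot: [3.14, 0.071, 0.016]
contact_force: [0.7, 0.7, -0.6]
opening: 0.0252
grip_force: 0.0
```

Request:
carry_out(rows=[[0, 0, 0, 0, 0.1, 0, 0.4], [0, 0, 0, 0, 0.1, 0, 0.4], [0, 0, 0, 0, 0.1, 0, 0.4]])

```text
t: 19.5
tool_pos: [0.5737, 0.0169, 0.1566]
tool_rot: [-3.14, -0.069, 0.0]
contact_force: [0.2, 0.1, -0.1]
opening: 0.0256
grip_force: 0.0
```

```bash
python3 - <<'E'
from h import *
d=save('wrist');o=get_obs();print(o['tool_pos'],o['tool_rot'])
# stop pose now: handle red top (z=.03+.048-.003+.014) and blue extents, nose/stone edge along slot line
f=np.array([np.cos(np.radians(92.15)),np.sin(np.radians(92.15))]);P0=np.array([.5739,.047])
im=d['img'];h=cv2.cvtColor(im,cv2.COLOR_BGR2HSV)
red=((h[...,0]<6)|(h[...,0]>174))&(h[...,1]>180)&(h[...,2]>60)
blu=(h[...,0]>100)&(h[...,0]<125)&(h[...,1]>120)
for n,m,z in(('red',red,.089),('blue',blu,.05)):
  k,l,s,c=cv2.connectedComponentsWithStats(m.astype(np.uint8));i=1+s[1:,4].argmax();ys,xs=np.where(l==i)
  r=cv2.minAreaRect(np.c_[xs,ys].astype(np.float32));q=[pix(d,*b,z)[:2].round(4).tolist() for b in cv2.boxPoints(r)];print(n,s[i],r,q)
# profile of gray along slot line offset -5 mm at z=.045
for s in np.arange(.045,.09,.0015):
  print(round(s,4),end=' ')
  for off,z in((-.008,.05),(0,.041)):
    X=np.array([*(P0+f*s+np.array([f[1],-f[0]])*off),z]);u=proj(d,X)[0].round().astype(int)
    print(u.tolist(),im[u[1],u[0]].tolist() if 0<=u[1]<400 and 0<=u[0]<640 else '-',end=' ')
  print()
E
```

```text
[0.57356194 0.01728166 0.1562522 ] [-3.14018042e+00 -7.04045367e-02  1.42828403e-03]
red [281 163  18  60 950] ((289.5555114746094, 192.4979705810547), (59.218658447265625, 16.766281127929688), 87.87889862060547) [[0.6015, 0.0531], [0.6025, 0.0402], [0.5534, 0.0376], [0.5522, 0.0513]]
blue [ 231  161  107   41 3261] ((284.0, 181.0), (40.0, 106.0), 90.0) [[0.5931, 0.1021], [0.5973, 0.0076], [0.5597, 0.0055], [0.5553, 0.1039]]
0.045 [244, 192] [100, 63, 34] [246, 181] [49, 51, 55] 
0.0465 [242, 192] [99, 62, 32] [244, 181] [56, 59, 62] 
0.048 [241, 192] [100, 62, 33] [242, 181] [65, 52, 43] 
0.0495 [239, 192] [100, 63, 33] [241, 181] [94, 58, 29] 
0.051 [237, 192] [100, 63, 33] [239, 181] [99, 63, 31] 
0.0525 [236, 192] [100, 63, 32] [238, 181] [100, 63, 34] 
0.054 [234, 192] [88, 58, 30] [236, 181] [98, 62, 31] 
0.0555 [232, 192] [0, 0, 0] [234, 181] [100, 63, 32] 
0.057 [231, 192] [4, 3, 4] [233, 181] [92, 58, 30] 
0.0585 [229, 192] [15, 16, 17] [231, 181] [85, 92, 94] 
0.06 [228, 192] [15, 17, 18] [230, 181] [116, 126, 126] 
0.0615 [226, 192] [20, 22, 23] [228, 181] [83, 89, 90] 
0.
[... 345 characters left out ...]
2] [66, 73, 75] [217, 181] [66, 73, 75] 
0.0735 [213, 192] [78, 86, 89] [215, 181] [66, 72, 75] 
0.075 [211, 192] [95, 105, 108] [214, 181] [66, 74, 75] 
0.0765 [210, 192] [94, 105, 109] [212, 181] [76, 84, 87] 
0.078 [208, 192] [145, 169, 178] [210, 181] [96, 107, 110] 
0.0795 [207, 192] [143, 167, 175] [209, 181] [93, 104, 107] 
0.081 [205, 192] [142, 166, 174] [207, 181] [140, 165, 173] 
0.0825 [203, 192] [142, 166, 174] [206, 181] [142, 166, 174] 
0.084 [202, 192] [141, 165, 173] [204, 181] [142, 166, 174] 
0.0855 [200, 192] [141, 165, 173] [203, 181] [142, 166, 174] 
0.087 [198, 192] [142, 165, 174] [201, 181] [142, 166, 174] 
0.0885 [197, 192] [142, 166, 174] [199, 181] [141, 165, 172]
```

```bash
python3 - <<'E'
from h import *
d=save('wrist');im=d['img'].astype(int);print(-d['R'].T@d['t'])
for v in(173,181,189,197):
  print(v,''.join('#' if m.max()<35 else 'B' if m[0]>m[2]+25 else 's' if m.min()>130 else '+' for m in im[v,195:250]))
for z in(.047,.050,.053): print('nose back/front',z,pix(d,227.5,181,z)[1],pix(d,221.5,181,z)[1])
print('shoe front',pix(d,233.3,192,.05)[1],'rear',pix(d,338,192,.05)[1],'stone top edge',pix(d,208.5,185,.075)[1])
E
```

```text
[0.6555486  0.02026499 0.33791906]
173 ssssssssssss++++++++++++++###########BBBBBBBBBBBBBBBBBB
181 sssssssssssss++++++++++++++######+++++BBBBBBBBB++++++BB
189 ssssssssssssss++++++++++++++##########+BBBBBBBBBBBBBBBB
197 sssssssssssssss+++++++++++++++++++sssss+BBBBBBBBBBBBBBB
nose back/front 0.047 0.10736667538594874 0.11289608561174692
nose back/front 0.05 0.1064684700142133 0.11194086015114137
nose back/front 0.053 0.10557026464247789 0.11098563469053581
shoe front 0.10164846946163282 rear 0.005505778692885689 stone top edge 0.11505633453848597
```

```bash
python3 -c "
from station import finish_job
print(finish_job())"
```

```text
the job is handed in; nothing more can be done
None
```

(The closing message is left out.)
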